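# Snug up the enlarger baseboard with the edge clamp's thumbwheel and throw the cam lock

## Task

Clamp the loose enlarger baseboard for me: roll the clamp's recessed thumbwheel with a light fingertip until the jaw has pushed the board home against the fence and holds it snug, and only then swing the cam lever fully round to lock it. Do not bear down on the wheel, do not overtighten the jaw or shove the jaw by hand, and leave the other things on the counter alone.

Things in the scene. Friction and masses are not known exactly. Their poses are not given: they have to be found in the camera images.
- clamp: Aluminium edge clamp fixed in the counter. Origin: on the counter surface under the thumbwheel's centre; z up, -y is the way the jaw travels (towards board and fence). Its block is 60 mm wide (x from -30 to 30 mm), 142 mm long (y from -42 to 100 mm) and 34 mm high.
- thumbwheel: Knurled steel thumbwheel, 36 mm diameter, 12 mm wide, in a slot of the block's top; origin at its centre, 22 mm above the counter, axis along the clamp's y. Only its rim, 6 mm high, stands out. Rolling the crown towards the clamp's +x advances the jaw 2 mm per rad; its friction holds up to 35 N at the jaw. About 3.9 N along the rim turns it free, 0.11 N more per N at the jaw; too light a finger slips.
- wheel_crown (a point): Top of the thumbwheel's rim, 40 mm above the counter, fixed to the clamp.
- jaw: Steel jaw with rubber facing, 64 mm wide, on the spindle; sprung, stiff: once the board is home, a further radian of the wheel adds about 50 N. Same axes as the clamp; its origin is no point of use.
- jaw_face (a point): Middle of the jaw's rubber face, which is 60 mm wide and 17 mm high; faces the clamp's -y. Starts 1.5 to 4 mm short of the board.
- cam_lever (a joint): Angle of the cam lever on the block's rear, turning about an upright pivot: 0 open, lever pointing to the clamp's -x; grows clockwise seen from above; 1.57 fully locked against its stop, lever pointing to the clamp's +y, in line with the block. Stays where left; takes 1 to 2 N at the tip. Its throw tightens the jaw by about 12 N more, up to the 35 N that the wheel holds.
- lever_pivot (a point): On the lever's pivot axis, 72 mm behind the wheel (clamp's +y), 41 mm above the counter.
- lever_tip (a point): Middle of the black knob at the lever's end, 80 mm from the pivot: upright cylinder, 18 mm diameter, from 34 to 56 mm above the counter. The lever bar before it is 12 mm wide, 37 to 46 mm above the counter.
- baseboard: Loose enlarger baseboard, 280 (x) x 240 (y) x 18 mm, white-topped plywood, about 1 kg, with an empty grey column socket near one edge; origin at the centre of its underside. Lies between jaw and fence, axes as the clamp's to within a degree. Sliding it along takes roughly 5 to 10 N at the jaw, well before it is home.
- fence: Fence fixed to the counter: dark wood bar, 220 mm long, 22 mm high, with an aluminium facing strip towards the clamp, set out by screws: its face stands 11 to 15 mm (differs each time) towards +y from the origin, which is at the centre of the bar's underside; axes as the clamp's. The board starts 1 to 9 mm short of the strip.
- magnifier: Bystander: black focusing magnifier, 54 mm diameter, 76 mm high, standing on the baseboard; may ride along with it. Origin under its foot.
- scale_bar: Bystander: aluminium scale bar 240 x 28 x 6 mm, lying beyond the clamp; origin at the centre of its underside.
- spool_a: Bystander: black film spool, 27 mm diameter, 63 mm high, standing on the robot's side of the clamp; origin under its foot, as for the things below.
- spool_b: Bystander: black film spool, as the other, standing beyond the clamp's rear end.
- print_roller: Bystander: silver print roller with wooden handle, left of the clamp.
- safelight: Bystander: green safelight lamp housing, 104 mm diameter, 120 mm high.
- developer: Bystander: amber bottle, 190 mm high, right of the fence.
Things that resemble listed ones, but are neither listed nor needed, are in the scene too. What is shaped like the clamp but orange or purple is not meant.

How it is judged:
By the outcome, as a careful person would: the job done as asked, in the order asked, and still so for the second after the job is handed in, with the robot touching nothing.
It also fails if it takes over 72 s, if anything falls off the work surface, if the arm or the gripper's body presses on something with over 40 N, if the wrist force passes 120 N, or if a joint passes its speed limit or range.

## Robot

A 6-joint arm with a two-finger parallel gripper is mounted at the origin on the work surface. World frame = base frame: x ahead of the robot, y to its left, z up, the work surface at z = 0. Lengths are in m, angles in rad, forces in N, time in s.
With the tool pointing down it reaches from about 0.35 to 0.85 m from the base axis. Payload 8.1 kg.
Tool frame: the origin (TCP) lies between the finger pads; the fingertips stand 11 mm ahead of it and the grasp point (between the pads) lies 8 mm behind it (tips_ahead is the z of the fingertips in the tool frame, in m); z points along the fingers, y is the line along which they close (so a half turn about z gives the same grasp; the last joint's range is limited). The gripper opens to 93 mm and grips with 3 to 60 N. Pads are 15 mm wide; open, the fingers measure 128 mm over their backs; the gripper's body (75 mm by 188 mm) begins 65 mm behind the grasp point.
Start: joints at [-1.228, 0.13, 1.488, -0, 1.523, -0.085], TCP at [0.249, -0.546, 0.23] pointing down, gripper open.
Joint ranges: [-2.96, 2.96], [-0.89, 2.26], [0.02, 2.5], [-1.34, 4.48], [0, 2.73], [-2.66, 2.66]. Speed limits (rad/s): [2.39, 2.39, 2.79, 3.14, 3.14, 3.14].

## Interface

Orientations are given as a rotation vector (axis times angle).
In Python, from plant import read_state, read_camera, close_job, tips_ahead gives the robot as it stands. The module is installed in compiled form; this text tells all that it offers.
- The arm moves only by the tool move_arm, never from a script. Its argument "plan" is a list of rows, each a list of 7 numbers: the turn, a rotation vector about the tool's x, y, z in units of 6 degrees (1.0 is 6 degrees), then the shift along the tool's x, y, z in units of 25 mm (1.0 is 25 mm), then the finger opening in mm, from 0 to 93. A call has exactly 10 rows; each row shifts and turns the commanded pose from where the row before left it, along the tool's axes as they then stand; what a row does not reach is not made up. A row lasts 1/10 s, in which the tool goes at most 50 mm and 8.59 degrees, less where a joint would pass 70% of its speed; a pose out of reach is approached as far as the arm can. A call is refused whole if a number of a shift passes 1 or a number of a turn 1, either way. A call with a gripper value outside its range is refused whole. The fingers move at their own pace and stop on an object; "force" is the grip in N (left out, the last holds). Time passes only in rows, so rows that do not move let the fingers close, or fill a call up. It gives the time, the measured TCP pose, the force, the opening and the grip force at its end, in the units of the state.
- read_state(): the state, without advancing time (a new reading comes with each control period).
- read_camera(name): name is "scene" or "top" or "wrist"; returns a dict with "frame" (400x640x3 uint8, red, green, blue), "z_map" (400x640 float32, m along the optical axis (not along the pixel's ray), 0 where there is no reading), "fx", "fy", "cx", "cy" (pixels), "distortion" ([k1, k2, p1, p2, k3] as OpenCV has them; the pictures are not rectified), "rvec" (rotation vector, rad) and "tvec" (3), from world to camera coordinates, as OpenCV has them. Camera axes: x right, y down, z forward; pixel columns grow to the right and rows downward; lengths in m; the calibration is good to about 2 mm. A picture is of the moment at which its call begins.
- close_job(): hands the job in; it is judged then, once.
The state is a dict: "t": time; "q": joint angles; "dq": joint speeds; "joint_torque": joint torques, N m; "tool_pos": TCP position; "orientation": TCP orientation; "force": force on the tool from outside, world axes, zero at the start; "wrist_torque": the same for the moment, N m; "opening": finger opening in m; "gripper_force": force on a finger pad.
Only numpy, scipy, OpenCV 4.12 (cv2) and the standard library are available. Lean on these libraries where they do the work, as an engineer would, in place of code of your own. Each camera call takes 0.05 s, during which the arm holds its last target. There are 200 camera calls.

## Working session

There is one attempt and no reset: what is moved stays moved. The work goes in short steps, Python scripts to look and compute and a tool call to move; the robot and the scene stay as the last step left them, time stands still between calls to the robot, and variables do not carry over. Pictures are saved under pics/ and viewed, at most 10 in all, crops included, and the job is handed in when it is done.

Besides the shell and the picture viewer there is one more tool, called after ">>>" by a JSON object that holds its "name" and its "arguments", one argument or row to a line. move_arm: Moves the arm, as the interface text tells. Its arguments: {"type":"object","properties":{"plan":{"type":"array","items":{"type":"array","items":{"type":"number"}}},"force":{"type":"number"}},"required":["plan"]}

```bash
mkdir -p pics; cat > h.py <<'E'
import numpy as np, cv2
from plant import *
def cam(n):
    c=read_camera(n); c['K']=np.array([[c['fx'],0,c['cx']],[0,c['fy'],c['cy']],[0,0,1.]]); c['D']=np.array(c['distortion'],float)
    c['R']=cv2.Rodrigues(np.array(c['rvec'],float))[0]; c['t']=np.array(c['tvec'],float); return c
def ray(c,u,v):
    p=cv2.undistortPoints(np.array([[[u,v]]],float),c['K'],c['D'])[0,0]; return np.array([p[0],p[1],1.])
def at_depth(c,u,v):
    z=c['z_map'][int(round(v)),int(round(u))]; return c['R'].T@(ray(c,u,v)*z-c['t'])
def at_h(c,u,v,h):
    d=c['R'].T@ray(c,u,v); o=-c['R'].T@c['t']; return o+d*(h-o[2])/d[2]
def save(c,n,box=None,s=1):
    f=c['frame'][...,::-1]
    if box: x0,y0,x1,y1=box; f=f[y0:y1,x0:x1]
    cv2.imwrite('pics/'+n,cv2.resize(f,None,fx=s,fy=s,interpolation=cv2.INTER_CUBIC))
E
python3 - <<'E'
from h import *
import pickle
a=cam('scene');b=cam('top');pickle.dump((a,b),open('c.pkl','wb'))
cv2.imwrite('pics/a.png',cv2.resize(np.vstack([a['frame'],b['frame']])[...,::-1],(480,600)))
save(b,'top.png',None,1.25)
print(read_state(), tips_ahead)
E
```

```text
{'t': 0.1, 'q': array([-1.22839600e+00,  1.31101752e-01,  1.48914489e+00, -1.63238948e-05,
        1.52295651e+00, -8.53861665e-02]), 'dq': array([-0.00034786, -0.00041901, -0.00314266,  0.00120048,  0.00050721,
       -0.001168  ]), 'joint_torque': array([ 7.61870033e-04, -5.61342001e+01, -4.93094766e+01,  7.69340806e-02,
        2.91058305e-02, -8.35673632e-05]), 'tool_pos': array([ 0.24877849, -0.54547657,  0.22869668]), 'orientation': array([-3.06844272e+00, -6.66516009e-01,  3.49421067e-04]), 'force': array([ 0.10982828,  0.46882236, -0.1594469 ]), 'wrist_torque': array([-0.00476716,  0.00087795, -0.03278714]), 'gripper_force': 0.0, 'opening': 0.09314022006065238} 0.011
```

View pics/top.png

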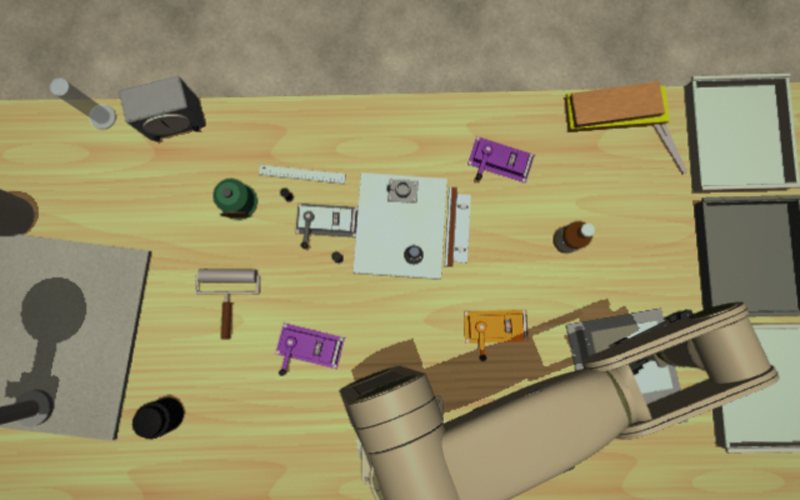

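View pics/a.png

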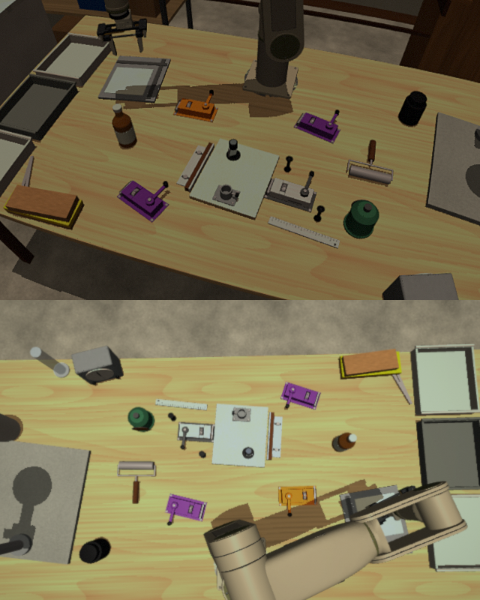

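The top view shows the grey clamp at about (325,220), its lever knob at (305,245), the board at (400,225) and the fence strip at (450,226). Clamp axes are close to the world axes. Next I'll enlarge the crops.

```bash
python3 - <<'E'
from h import *
import pickle
a,b=pickle.load(open('c.pkl','rb'))
save(b,'t2.png',(220,125,390,235),4.6)
save(a,'s2.png',(340,210,460,300),6)
for u,v in [(260,176),(246,174),(244,197),(320,190),(264,205)]: print(u,v,at_depth(b,u,v))
E
```

```text
260 176 [0.58505352 0.19533329 0.03298176]
246 174 [0.5890822  0.23950793 0.05395537]
244 197 [0.51084185 0.24593888 0.05762734]
320 190 [ 0.53405218 -0.00761811  0.0198188 ]
264 205 [ 0.48957261  0.18681292 -0.00184858]
```

View pics/t2.png

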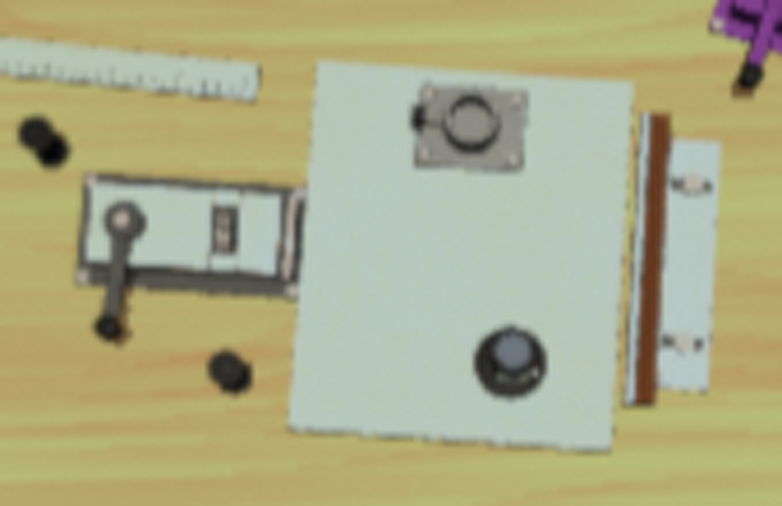

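View pics/s2.png

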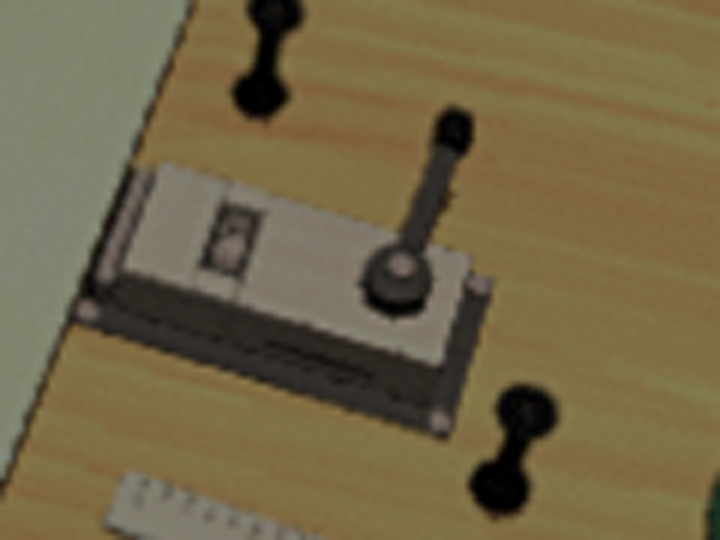

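```bash
cat >> h.py <<'E'
from scipy.spatial.transform import Rotation as Ro
def plan_to(p,yaw):
    """tool y along yaw direction, pointing down; report remaining shift in tool axes and turn about z"""
    s=read_state(); R=Ro.from_rotvec(s['orientation']).as_matrix()
    y=np.array([np.cos(yaw),np.sin(yaw),0]); z=np.array([0,0,-1.]); T=np.c_[np.cross(y,z),y,z]
    T2=T*[-1,-1,1]
    for t in (T,T2): print('turn units',np.round(Ro.from_matrix(R.T@t).as_rotvec()/np.radians(6),2), 'shift units in target axes',np.round(t.T@(np.array(p)-s['tool_pos'])/.025,3), 'q6',s['q'][5])
    print(s['t'],s['tool_pos'],s['force'])
E
python3 - <<'E'
from h import *
import pickle
a,b=pickle.load(open('c.pkl','rb'))
k=782/170
T=lambda u,v,h:at_h(b,220+u/k,125+v/k,h)[:2]
S=lambda u,v,h:at_h(a,340+u/6,210+v/6,h)[:2]
w,p,kn=T(224,230,.038),T(124,221,.05),T(110,327,.056)
print('wheel',w,S(232,240,.038),'pivot',p,S(398,270,.05),'knob',kn,S(455,127,.056))
bc=[T(*q,.018) for q in [(318,62),(633,80),(610,450),(290,430)]]
print('board',bc,[np.linalg.norm(bc[i]-bc[i-1]) for i in range(4)])
f=[T(645,115,.022),T(628,403,.022)];print('fence',f)
yaw=lambda d:np.degrees(np.arctan2(d[1],d[0]))
print('clamp x dir yaw: board',yaw(bc[0]-bc[3]),yaw(bc[1]-bc[2]),yaw(bc[0]-bc[1])-90,'fence',yaw(f[0]-f[1]),'pivot-wheel',yaw(p-w)-90,np.linalg.norm(p-w),'lever',yaw(p-kn),np.linalg.norm(p-kn))
y=np.radians(yaw(bc[0]-bc[3]))
plan_to([*w,.15],y)
print('spools',T(38,133,.063),T(225,367,.063))
E
```

```text
wheel [0.58688124 0.16521843] [0.59310635 0.16974007] pivot [0.59302658 0.23690359] [0.59769777 0.24088334] knob [0.51414411 0.24647974] [0.52176668 0.25322436]
board [array([0.71753252, 0.09510711]), array([ 0.69801007, -0.14202611]), array([ 0.41905028, -0.11558223]), array([0.43953256, 0.12026126])] [np.float64(0.2791356460047914), np.float64(0.23793547378827457), np.float64(0.28021035190413335), np.float64(0.23673123531120807)]
fence [array([ 0.66991596, -0.14976111]), array([ 0.45317128, -0.12971166])]
clamp x dir yaw: board -5.170190818511216 -5.415148062586915 -4.706370856337742 fence -5.284967810038032 pivot-wheel -4.8998022802565515 0.07194808985946415 lever -6.921707943859841 0.07946160344917813
turn units [-1.000e-02 -1.000e-02 -1.005e+01] shift units in target axes [29.531 10.907  3.148] q6 -0.08538616651983424
turn units [-1.000e-02  2.000e-02  1.995e+01] shift units in target axes [-29.531 -10.907   3.148] q6 -0.08538616651983424
0.1 [ 0.24877849 -0.54547657  0.22869668] [ 0.10982828  0.46882236 -0.1594469 ]
spools [0.65706554 0.29701263] [0.48213388 0.16287249]
```

>>> {"name": "move_arm", "arguments": {
  "plan": [
    [0,0,-1,0,0,0,0],
    [0,0,-1,0,0,0,0],
    [0,0,-1,0,0,0,0],
    [0,0,-1,0,0,0,0],
    [0,0,-1,0,0,0,0],
    [0,0,-1,0,0,0,0],
    [0,0,-1,0,0,0,0],
    [0,0,-1,0,0,0,0],
    [0,0,-1,0,0,0,0],
    [0,0,-1,0,0,0,0]
  ],
  "force": 10
}}

```text
t: 1.1
tool_pos: [0.2488, -0.5456, 0.229]
orientation: [-2.32, -2.117, -0.001]
force: [-0.3, -0.2, -0.2]
opening: 0.0178
gripper_force: 0.0
```

>>> {"name": "move_arm", "arguments": {
  "plan": [
    [0,0,0,1,0.4,0,0],
    [0,0,0,1,0.4,0,0],
    [0,0,0,1,0.4,0,0],
    [0,0,0,1,0.4,0,0],
    [0,0,0,1,0.4,0,0],
    [0,0,0,1,0.4,0,0],
    [0,0,0,1,0.4,0,0],
    [0,0,0,1,0.4,0,0],
    [0,0,0,1,0.4,0,0],
    [0,0,0,1,0.4,0,0]
  ]
}}

```text
t: 2.1
tool_pos: [0.3726, -0.3054, 0.2292]
orientation: [-2.325, -2.112, -0.0]
force: [-0.4, 0.6, 0.1]
opening: 0.0002
gripper_force: 0.0
```

>>> {"name": "move_arm", "arguments": {
  "plan": [
    [0,0,0,1,0.4,0,0],
    [0,0,0,1,0.4,0,0],
    [0,0,0,1,0.4,0,0],
    [0,0,0,1,0.4,0,0],
    [0,0,0,1,0.4,0,0],
    [0,0,0,1,0.4,0,0],
    [0,0,0,1,0.4,0,0],
    [0,0,0,1,0.4,0,0],
    [0,0,0,1,0.4,0,0],
    [0,0,0,1,0.4,0,0]
  ]
}}

```text
t: 3.1
tool_pos: [0.496, -0.0662, 0.2292]
orientation: [-2.325, -2.112, 0.001]
force: [0.5, 0.1, 0.1]
opening: 0.0004
gripper_force: 0.0
```

>>> {"name": "move_arm", "arguments": {
  "plan": [
    [0,0,0,1,0.2,0,0],
    [0,0,0,1,0.2,0,0],
    [0,0,0,1,0.2,0,0],
    [0,0,0,1,0.2,0,0],
    [0,0,0,1,0.2,0,0],
    [0,0,0,1,0.2,0.2,0],
    [0,0,0,1,0.2,0.2,0],
    [0,0,0,1,0,0.4,0],
    [0,0,0,1,0,0.4,0],
    [0,0,0,0.5,0,0,0]
  ]
}}

```text
t: 4.1
tool_pos: [0.5521, 0.1672, 0.1973]
orientation: [-2.322, -2.113, 0.005]
force: [-0.1, -0.5, 0.2]
opening: 0.0007
gripper_force: 0.0
```

```bash
python3 - <<'E'
from h import *
import pickle
plan_to([.589,.167,.15],np.radians(-5.1))
w=cam('wrist');pickle.dump(w,open('w.pkl','wb'));save(w,'w1.png',None,1.25)
print(read_state()['q'])
E
```

```text
turn units [-0.04  0.01 -0.05] shift units in target axes [0.122 1.473 1.893] q6 0.2994115812524886
turn units [1.000e-02 6.000e-02 2.995e+01] shift units in target axes [-0.122 -1.473  1.893] q6 0.2994115812524886
4.1 [0.55205848 0.16724052 0.19732956] [-0.09554735 -0.50712945  0.18945102]
[2.06197457e-01 8.83241843e-02 1.59051159e+00 9.36824780e-04
 1.46504180e+00 2.99907107e-01]
```

View pics/w1.png

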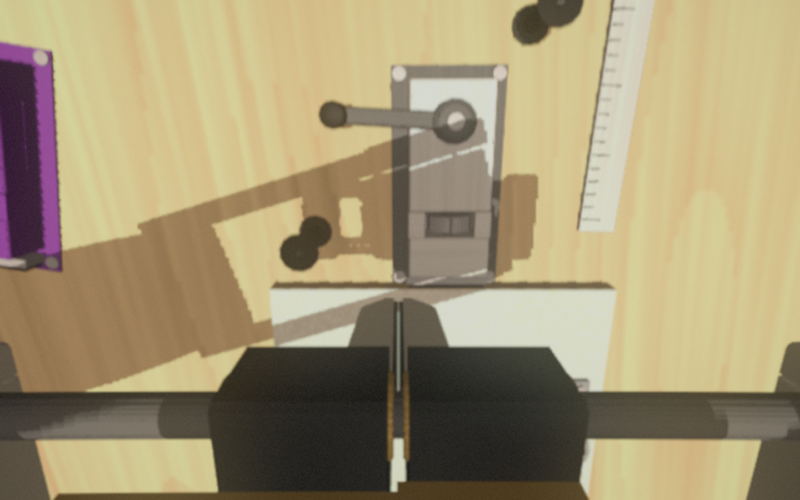

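The wrist view shows the wheel slot at (450,224), pivot at (455,121), knob at (334,114), and the closed fingertips at about (398,300). The fingertips are tapered.

```bash
python3 - <<'E'
from h import *
import pickle
w=pickle.load(open('w.pkl','rb'))
W=lambda u,v,h:at_h(w,u/1.25,v/1.25,h)[:2]
print('wheel',W(450,224,.038),'pivot',W(455,120,.052),'knob',W(334,114,.056))
print('block top corners',W(410,80,.034),W(497,80,.034),W(408,278,.034), 'slot',W(425,224,.034),W(475,224,.034),W(450,211,.034),W(450,237,.034))
print('board edge',W(272,287,.018),W(615,287,.018))
s=read_state();R=Ro.from_rotvec(s['orientation']).as_matrix()
tip=s['tool_pos']+R@[0,0,.011]
pr=cv2.projectPoints(np.array([tip,s['tool_pos']]),w['rvec'],w['tvec'],w['K'],w['D'])[0][:,0]*1.25;print(tip,pr)
z=w['z_map'];
for v in (225,235,240,245,250,255,260,268): print(v,[ (u, *np.round(at_depth(w,u,v),4)) for u in (290,305,315,322,332,345)])
E
```

```text
wheel [0.58958005 0.16995227] pivot [0.59574893 0.24201764] knob [0.51849486 0.25302979]
block top corners [0.56928895 0.27048898] [0.62744449 0.26487861] [0.55550167 0.12995125] slot [0.5716653 0.1707313] [0.60823485 0.16728266] [0.59055953 0.17869492] [0.58934695 0.15915548]
board edge [0.44558643 0.12678721] [0.71965873 0.10121881]
[0.55248675 0.16823116 0.18739176] [[399.17231633 317.93114467]
 [399.21758737 330.18001128]]
225 [(290, np.float64(0.5166), np.float64(0.1189), np.float64(0.0012)), (305, np.float64(0.5322), np.float64(0.1165), np.float64(-0.0013)), (315, np.float64(0.5429), np.float64(0.1166), np.float64(0.0016)), (322, np.float64(0.5503), np.float64(0.1167), np.float64(0.0039)), (332, np.float64(0.5606), np.float64(0.1227), np.float64(0.0229)), (345, np.float64(0.5734), np.float64(0.1219), np.float64(0.0238))]
235 [(290, np.float64(0.5176), np.float64(0.1145), np.float64(0.0188)), (305, np.float64(0.5326), np.float64(0.1132), np.float64(0.019)), (315, np.float64(0.5426), np.float64(0.112), np.float64(0.0185)), (322, np.float64(0.5497), np.float64(0.1116), np.float64(
[... 1876 characters left out ...]
776), np.float64(0.2121)), (315, np.float64(0.5512), np.float64(0.1754), np.float64(0.2086)), (322, np.float64(0.5543), np.float64(0.1752), np.float64(0.2086)), (332, np.float64(0.5588), np.float64(0.1765), np.float64(0.2123)), (345, np.float64(0.5644), np.float64(0.1754), np.float64(0.211))]
268 [(290, np.float64(0.5411), np.float64(0.1776), np.float64(0.2186)), (305, np.float64(0.5475), np.float64(0.1778), np.float64(0.2201)), (315, np.float64(0.5513), np.float64(0.1752), np.float64(0.2157)), (322, np.float64(0.5543), np.float64(0.1751), np.float64(0.2162)), (332, np.float64(0.5585), np.float64(0.1764), np.float64(0.2194)), (345, np.float64(0.5639), np.float64(0.1763), np.float64(0.2203))]
```

>>> {"name": "move_arm", "arguments": {
  "plan": [
    [0,0,0,0.2,0.4,0.7,0],
    [0,0,0,0,0.4,0.7,0],
    [0,0,0,0,0.36,0.7,0],
    [0,0,0,0,0,0.7,0],
    [0,0,0,0,0,0.7,0],
    [0,0,0,0,0,0.7,0],
    [0,0,0,0,0,0.7,0],
    [0,0,0,0,0,0.5,0],
    [0,0,0,0,0,0.2,0],
    [0,0,0,0,0,0,0]
  ]
}}

```text
t: 5.15
tool_pos: [0.5825, 0.1675, 0.0593]
orientation: [-2.325, -2.112, 0.001]
force: [-0.4, -0.8, -0.6]
opening: 0.0008
gripper_force: 0.0
```

```bash
python3 - <<'E'
from h import *
plan_to([.5815,.1697,.051],np.radians(-5.1))
E
```

```text
turn units [-0.01  0.   -0.07] shift units in target axes [ 0.086 -0.047  0.331] q6 0.29151801672087585
turn units [1.000e-02 1.000e-02 2.993e+01] shift units in target axes [-0.086  0.047  0.331] q6 0.29151801672087585
5.15 [0.58246838 0.16745033 0.05926532] [-0.39076303 -0.79397679 -0.5530455 ]
```

>>> {"name": "move_arm", "arguments": {
  "plan": [
    [0,0,-0.07,0.08,-0.04,0.1,0],
    [0,0,0,0,0,0.1,0],
    [0,0,0,0,0,0.03,0],
    [0,0,0,0,0,0.03,0],
    [0,0,0,0,0,0.02,0],
    [0,0,0,0,0,0.02,0],
    [0,0,0,0,0,0.02,0],
    [0,0,0,0,0,0.01,0],
    [0,0,0,0,0,0,0],
    [0,0,0,0,0,0,0]
  ]
}}

```text
t: 6.15
tool_pos: [0.582, 0.17, 0.0514]
orientation: [2.318, 2.121, 0.0]
force: [-0.5, 0.5, 0.9]
opening: 0.0006
gripper_force: 0.0
```

>>> {"name": "move_arm", "arguments": {
  "plan": [
    [0,0,0,0,0,0.02,0],
    [0,0,0,0,0,0.01,0],
    [0,0,0,0,0,0.01,0],
    [0,0,0,0,0,0,0],
    [0,0,0,0,0,0,0],
    [0,0,0,0,0,0,0],
    [0,0,0,0,0,0,0],
    [0,0,0,0,0,0,0],
    [0,0,0,0,0,0,0],
    [0,0,0,0,0,0,0]
  ]
}}

```text
t: 7.15
tool_pos: [0.5821, 0.17, 0.0506]
orientation: [2.317, 2.121, 0.0]
force: [-1.4, -0.6, 5.2]
opening: 0.0005
gripper_force: 2.6
```

>>> {"name": "move_arm", "arguments": {
  "plan": [
    [0,0,0,0,0,0.01,0],
    [0,0,0,0,0.02,0.01,0],
    [0,0,0,0,0.04,0,0],
    [0,0,0,0,0.04,0,0],
    [0,0,0,0,0.04,0,0],
    [0,0,0,0,0.04,0,0],
    [0,0,0,0,0.04,0,0],
    [0,0,0,0,0.04,0,0],
    [0,0,0,0,0.04,0,0],
    [0,0,0,0,0.04,0,0]
  ]
}}

```text
t: 8.15
tool_pos: [0.5906, 0.1694, 0.0508]
orientation: [2.317, 2.121, 0.0]
force: [-4.4, -0.5, 10.3]
opening: 0.0006
gripper_force: 5.5
```

```bash
python3 - <<'E'
from h import *
w=cam('wrist');save(w,'w2.png',(280,130,480,280),4)
s=read_state();print(s['force'],s['tool_pos'])
E
```

```text
[-4.20274663 -1.18971334 11.28586182] [0.59073354 0.16933879 0.05083753]
```

View pics/w2.png

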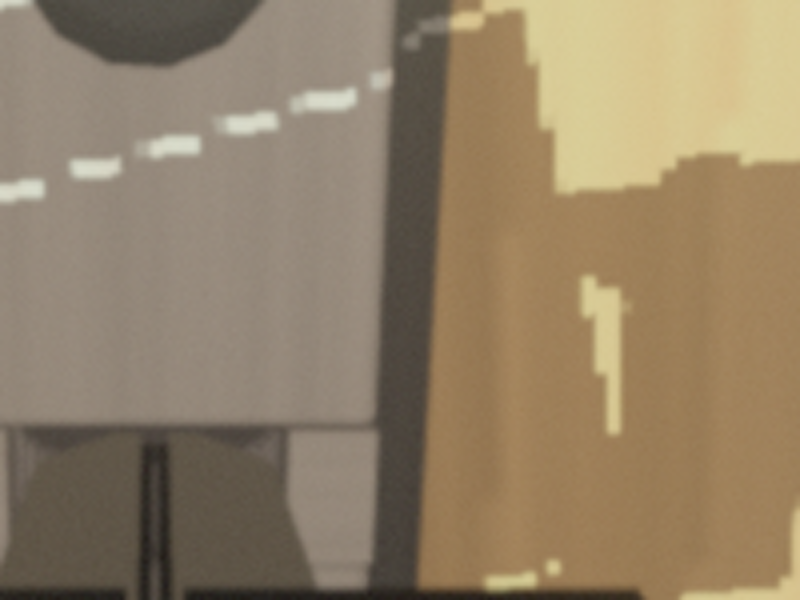

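The fingers sit across the slot (10–285 px wide in the crop), with the seam at 155, so they are centred on the crown. The drag of about 4.3 N matches the wheel turning free.

>>> {"name": "move_arm", "arguments": {
  "plan": [
    [0,0,0,0,0.04,0,0],
    [0,0,0,0,0.04,0,0],
    [0,0,0,0,0.04,0,0],
    [0,0,0,0,0.04,0,0],
    [0,0,0,0,0.04,0,0],
    [0,0,0,0,0.04,0,0],
    [0,0,0,0,0.04,0,0],
    [0,0,0,0,0.04,0,0],
    [0,0,0,0,0,0,0],
    [0,0,0,0,0,0,0]
  ]
}}

```text
t: 9.2
tool_pos: [0.5984, 0.1686, 0.0502]
orientation: [-2.317, -2.121, -0.0]
force: [-2.6, -0.0, 6.4]
opening: 0.0006
gripper_force: 3.0
```

```bash
python3 - <<'E'
from h import *
w=cam('wrist');print(np.round(read_state()['force'],1))
t=cam('top');cv2.imwrite('t_1.png',t['frame'][...,::-1])
# board edges in top: intensity profile along row through the board, vs first picture
import pickle;b=pickle.load(open('c.pkl','rb'))[1]
for v in (150,205): 
  for c in (b,t): print(v,c['frame'][v,345:368].mean(1).astype(int))
E
```

```text
[-2.4  0.   6.5]
150 [189 187 189 191 188 187 189 188 189 188 189 183 164 151 140 174 110  81
  83  89 109 150 155]
150 [183 182 182 184 183 183 183 183 184 183 183 177 158 146 136 168 106  77
  82  85 104 145 150]
205 [188 188 189 187 187 188 189 188 182 152 145 141 172  94  64  64  71 110
 175 192 193 192 194]
205 [182 182 182 182 181 182 182 182 177 148 139 137 167  91  62  61  69 108
 169 185 188 186 187]
```

>>> {"name": "move_arm", "arguments": {
  "plan": [
    [0,0,0,0,0,-0.12,0],
    [0,0,0,0,-0.33,0,0],
    [0,0,0,0,-0.33,0,0],
    [0,0,0,0,0,0.08,0],
    [0,0,0,0,0,0.02,0],
    [0,0,0,0,0,0.02,0],
    [0,0,0,0,0.02,0,0],
    [0,0,0,0,0.05,0,0],
    [0,0,0,0,0.05,0,0],
    [0,0,0,0,0.05,0,0]
  ]
}}

```text
t: 10.3
tool_pos: [0.5863, 0.1698, 0.0508]
orientation: [2.317, 2.121, 0.0]
force: [-4.7, -0.4, 9.3]
opening: 0.0007
gripper_force: 4.7
```

>>> {"name": "move_arm", "arguments": {
  "plan": [
    [0,0,0,0,0.05,0,0],
    [0,0,0,0,0.05,0,0],
    [0,0,0,0,0.05,0,0],
    [0,0,0,0,0.05,0,0],
    [0,0,0,0,0.05,0,0],
    [0,0,0,0,0.05,0,0],
    [0,0,0,0,0.05,0,0],
    [0,0,0,0,0.05,0,0],
    [0,0,0,0,0.05,0,0],
    [0,0,0,0,0.04,0,0]
  ]
}}

```text
t: 11.3
tool_pos: [0.5985, 0.1687, 0.0503]
orientation: [-2.317, -2.121, -0.0]
force: [-2.1, 0.3, 3.4]
opening: 0.0007
gripper_force: 1.6
```

```bash
cat >> h.py <<'E'
def edges():
    """sub-pixel column of the board's -y edge, and of the strip, in the top view at two rows"""
    t=cam('top'); g=t['frame'].mean(2)
    for v in (150,205):
        r=g[v-2:v+3,350:368].mean(0); print(v,r.astype(int))
    # board +y (jaw side) edge columns
    print('near',[g[v-1:v+2,280:292].mean(0).astype(int).tolist() for v in (150,212)], np.round(read_state()['force'],1), read_state()['t'])
    return t
E
python3 -c "from h import *
edges()"
```

```text
150 [183 183 183 183 183 182 179 161 148 139 162 117  94  94  98 115 146 149]
205 [182 183 182 176 146 143 143 167  92  62  60  69 105 169 186 186 186 187]
near [[93, 136, 140, 140, 143, 149, 150, 153, 164, 180, 182, 182], [85, 85, 104, 117, 121, 98, 101, 127, 129, 116, 64, 78]] [-1.5  0.3  4.4] 11.35
```

>>> {"name": "move_arm", "arguments": {
  "plan": [
    [0,0,0,0,0,-0.12,0],
    [0,0,0,0,-0.34,0,0],
    [0,0,0,0,-0.35,0,0],
    [0,0,0,0,0,0.08,0],
    [0,0,0,0,0,0.02,0],
    [0,0,0,0,0,0.02,0],
    [0,0,0,0,0.02,0,0],
    [0,0,0,0,0.06,0,0],
    [0,0,0,0,0.06,0,0],
    [0,0,0,0,0.06,0,0]
  ]
}}

```text
t: 12.35
tool_pos: [0.5864, 0.1697, 0.0508]
orientation: [2.317, 2.121, 0.0]
force: [-5.7, -1.3, 8.3]
opening: 0.0003
gripper_force: 4.5
```

>>> {"name": "move_arm", "arguments": {
  "plan": [
    [0,0,0,0,0.06,0,0],
    [0,0,0,0,0.06,0,0],
    [0,0,0,0,0.06,0,0],
    [0,0,0,0,0.06,0,0],
    [0,0,0,0,0.06,0,0],
    [0,0,0,0,0.06,0,0],
    [0,0,0,0,0.06,0,0],
    [0,0,0,0,0.02,0,0],
    [0,0,0,0,0,0,0],
    [0,0,0,0,0,0,0]
  ]
}}

```text
t: 13.35
tool_pos: [0.5976, 0.1688, 0.0505]
orientation: [2.317, 2.121, 0.001]
force: [-3.1, 0.4, 5.3]
opening: 0.0006
gripper_force: 2.4
```

```bash
python3 -c "from h import *
edges()"
```

```text
150 [183 183 183 182 183 182 183 176 145 138 162 117  94  94  98 114 146 149]
205 [182 183 183 181 170 147 143 167  92  61  61  68 106 169 186 186 186 187]
near [[97, 136, 141, 142, 148, 150, 149, 150, 153, 179, 181, 182], [84, 88, 114, 130, 127, 96, 108, 129, 130, 116, 64, 81]] [-1.6  0.5  5.4] 13.4
```

>>> {"name": "move_arm", "arguments": {
  "plan": [
    [0,0,0,0,0,-0.12,0],
    [0,0,0,0,-0.33,0,0],
    [0,0,0,0,-0.33,0,0],
    [0,0,0,0,0,0.08,0],
    [0,0,0,0,0,0.02,0],
    [0,0,0,0,0,0.02,0],
    [0,0,0,0,0.02,0,0],
    [0,0,0,0,0.06,0,0],
    [0,0,0,0,0.06,0,0],
    [0,0,0,0,0.06,0,0]
  ]
}}

```text
t: 14.4
tool_pos: [0.5859, 0.1698, 0.0508]
orientation: [2.317, 2.121, 0.0]
force: [-6.0, -0.4, 9.7]
opening: 0.0005
gripper_force: 4.6
```

>>> {"name": "move_arm", "arguments": {
  "plan": [
    [0,0,0,0,0.06,0,0],
    [0,0,0,0,0.06,0,0],
    [0,0,0,0,0.06,0,0],
    [0,0,0,0,0.06,0,0],
    [0,0,0,0,0.06,0,0],
    [0,0,0,0,0.06,0,0],
    [0,0,0,0,0.06,0,0],
    [0,0,0,0,0.02,0,0],
    [0,0,0,0,0,0,0],
    [0,0,0,0,0,0,0]
  ]
}}

```text
t: 15.4
tool_pos: [0.5972, 0.1688, 0.0506]
orientation: [2.317, 2.121, 0.001]
force: [-2.5, 0.7, 5.3]
opening: 0.0004
gripper_force: 2.4
```

>>> {"name": "move_arm", "arguments": {
  "plan": [
    [0,0,0,0,0,-0.12,0],
    [0,0,0,0,-0.33,0,0],
    [0,0,0,0,-0.33,0,0],
    [0,0,0,0,0,0.08,0],
    [0,0,0,0,0,0.02,0],
    [0,0,0,0,0,0.02,0],
    [0,0,0,0,0.02,0,0],
    [0,0,0,0,0.06,0,0],
    [0,0,0,0,0.06,0,0],
    [0,0,0,0,0.06,0,0]
  ]
}}

```text
t: 16.4
tool_pos: [0.5854, 0.1698, 0.0508]
orientation: [2.317, 2.121, -0.0]
force: [-5.6, -1.3, 9.3]
opening: 0.0009
gripper_force: 4.5
```

```bash
python3 -c "from h import *
edges()"
```

```text
150 [183 183 183 183 183 182 183 181 168 142 162 116  94  94  98 115 146 150]
205 [182 182 183 183 178 157 143 167  92  61  60  68 106 169 185 186 186 187]
near [[128, 148, 150, 150, 150, 150, 150, 150, 150, 158, 179, 182], [101, 150, 155, 144, 104, 130, 148, 144, 111, 60, 79, 103]] [-5.2 -0.6  7.9] 16.45
```

>>> {"name": "move_arm", "arguments": {
  "plan": [
    [0,0,0,0,0.06,0,0],
    [0,0,0,0,0.06,0,0],
    [0,0,0,0,0.06,0,0],
    [0,0,0,0,0.06,0,0],
    [0,0,0,0,0.06,0,0],
    [0,0,0,0,0.06,0,0],
    [0,0,0,0,0.06,0,0],
    [0,0,0,0,0.04,0,0],
    [0,0,0,0,0,0,0],
    [0,0,0,0,0,0,0]
  ]
}}

```text
t: 17.45
tool_pos: [0.5973, 0.1688, 0.0505]
orientation: [2.317, 2.121, 0.001]
force: [-2.0, -0.2, 4.9]
opening: 0.0006
gripper_force: 2.4
```

>>> {"name": "move_arm", "arguments": {
  "plan": [
    [0,0,0,0,0,-0.12,0],
    [0,0,0,0,-0.33,0,0],
    [0,0,0,0,-0.33,0,0],
    [0,0,0,0,0,0.08,0],
    [0,0,0,0,0,0.02,0],
    [0,0,0,0,0,0.02,0],
    [0,0,0,0,0.02,0,0],
    [0,0,0,0,0.06,0,0],
    [0,0,0,0,0.06,0,0],
    [0,0,0,0,0.06,0,0]
  ]
}}

```text
t: 18.45
tool_pos: [0.5854, 0.1698, 0.0508]
orientation: [-2.317, -2.121, 0.0]
force: [-4.9, -0.5, 9.5]
opening: 0.0006
gripper_force: 4.5
```

```bash
python3 -c "from h import *
t=edges();s=cam('scene');import cv2
A=cv2.resize(t['frame'][130:220,335:380],None,fx=6,fy=6,interpolation=3);B=cv2.resize(s['frame'][180:290,220:330],(540,540),interpolation=3)
cv2.imwrite('pics/m1.png',np.hstack([A,B[:540]])[...,::-1])"
```

```text
150 [184 183 182 183 183 183 183 183 176 149 163 116  94  94  98 114 146 149]
205 [182 182 182 183 182 175 153 168  92  62  61  68 106 169 185 186 186 187]
near [[128, 147, 150, 149, 150, 150, 150, 150, 150, 157, 177, 182], [101, 150, 155, 144, 105, 130, 148, 143, 112, 61, 80, 103]] [-4.8 -1.   7.4] 18.5
```

View pics/m1.png

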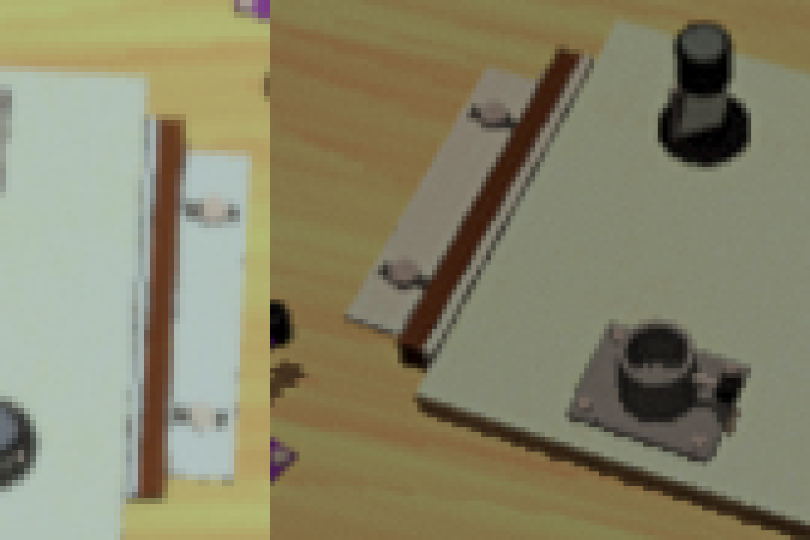

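The picture shows a thin dark gap between strip and board, roughly 1–2 mm. Slower from here, watching the drag.

>>> {"name": "move_arm", "arguments": {
  "plan": [
    [0,0,0,0,0.03,0,0],
    [0,0,0,0,0.03,0,0],
    [0,0,0,0,0.03,0,0],
    [0,0,0,0,0.03,0,0],
    [0,0,0,0,0.03,0,0],
    [0,0,0,0,0.03,0,0],
    [0,0,0,0,0.03,0,0],
    [0,0,0,0,0.02,0,0],
    [0,0,0,0,0.02,0,0],
    [0,0,0,0,0.02,0,0]
  ]
}}

```text
t: 19.55
tool_pos: [0.5921, 0.1692, 0.0509]
orientation: [-2.317, -2.121, -0.0]
force: [-6.0, 0.0, 8.9]
opening: 0.0007
gripper_force: 4.6
```

```bash
python3 -c "from h import *
edges();edges()"
```

```text
150 [183 183 182 183 182 183 182 182 177 153 164 117  94  94  98 115 146 149]
205 [181 181 182 183 182 176 157 169  93  62  61  68 105 169 186 187 187 187]
near [[101, 144, 149, 149, 150, 150, 150, 149, 150, 156, 174, 181], [78, 111, 142, 142, 125, 95, 132, 139, 130, 84, 64, 98]] [-5.4 -0.8  9.1] 19.6
150 [184 183 182 183 183 183 182 182 177 153 164 117  93  94  98 114 146 149]
205 [182 182 183 183 183 177 157 168  92  61  62  68 106 169 186 186 186 187]
near [[102, 145, 150, 150, 150, 150, 150, 150, 151, 156, 175, 181], [79, 110, 142, 142, 125, 95, 133, 138, 131, 88, 65, 98]] [-5.6 -0.1  9.1] 19.65
```

>>> {"name": "move_arm", "arguments": {
  "plan": [
    [0,0,0,0,0.02,0,0],
    [0,0,0,0,0.02,0,0],
    [0,0,0,0,0.02,0,0],
    [0,0,0,0,0.02,0,0],
    [0,0,0,0,0.02,0,0],
    [0,0,0,0,0.02,0,0],
    [0,0,0,0,0.02,0,0],
    [0,0,0,0,0.02,0,0],
    [0,0,0,0,0,0,0],
    [0,0,0,0,0,0,0]
  ]
}}

```text
t: 20.65
tool_pos: [0.5962, 0.1689, 0.0507]
orientation: [2.317, 2.121, 0.001]
force: [-4.7, 1.0, 6.0]
opening: 0.0006
gripper_force: 3.2
```

```bash
python3 -c "from h import *
edges();edges()"
```

```text
150 [183 182 182 183 183 183 182 183 177 154 163 117  94  94  98 114 146 150]
205 [182 181 182 183 182 177 157 168  92  62  61  68 106 169 186 186 186 187]
near [[98, 136, 141, 143, 149, 150, 150, 150, 150, 157, 175, 181], [80, 88, 120, 133, 127, 93, 116, 132, 131, 114, 65, 87]] [-3.8  0.7  6.6] 20.7
150 [183 183 182 183 183 183 182 182 177 154 164 117  93  93  98 114 146 149]
205 [182 182 182 183 182 177 156 169  92  62  61  68 106 169 186 187 186 187]
near [[98, 136, 140, 143, 149, 150, 150, 149, 150, 156, 175, 181], [81, 88, 120, 132, 127, 93, 115, 132, 131, 114, 65, 87]] [-3.5  1.   6.6] 20.75
```

>>> {"name": "move_arm", "arguments": {
  "plan": [
    [0,0,0,0,0,-0.12,0],
    [0,0,0,0,-0.31,0,0],
    [0,0,0,0,-0.31,0,0],
    [0,0,0,0,0,0.08,0],
    [0,0,0,0,0,0.02,0],
    [0,0,0,0,0,0.02,0],
    [0,0,0,0,0.02,0.01,0],
    [0,0,0,0,0.03,0,0],
    [0,0,0,0,0.03,0,0],
    [0,0,0,0,0.02,0,0]
  ]
}}

```text
t: 21.75
tool_pos: [0.5819, 0.1701, 0.0502]
orientation: [-2.316, -2.12, 0.003]
force: [-11.0, 0.2, 12.7]
opening: 0.0008
gripper_force: 6.8
```

```bash
python3 -c "from h import *
edges();edges();edges()"
```

```text
150 [184 183 183 184 183 183 182 182 176 153 163 117  93  94  98 115 146 150]
205 [181 181 182 183 182 177 157 168  92  62  61  68 106 169 185 186 187 187]
near [[141, 150, 150, 150, 150, 150, 150, 149, 150, 156, 174, 181], [116, 156, 157, 142, 107, 144, 152, 143, 91, 67, 103, 105]] [-10.1   0.4  11.3] 21.8
150 [184 183 182 183 183 183 182 183 176 154 164 117  93  94  98 115 146 149]
205 [182 181 182 183 182 177 157 168  92  62  61  68 106 169 185 187 186 187]
near [[141, 149, 150, 150, 150, 150, 150, 150, 150, 157, 175, 181], [116, 156, 157, 142, 107, 145, 153, 143, 92, 68, 103, 106]] [-10.3  -0.2  10.9] 21.85
150 [184 183 183 183 183 183 182 182 176 154 164 117  94  94  98 114 146 149]
205 [182 182 183 183 182 176 157 169  92  62  61  68 106 170 185 186 186 187]
near [[141, 150, 150, 150, 150, 150, 150, 150, 150, 156, 174, 181], [116, 156, 157, 142, 108, 144, 153, 143, 92, 67, 103, 106]] [-9.3 -0.1 10.4] 21.9
```

>>> {"name": "move_arm", "arguments": {
  "plan": [
    [0,0,0,0,0,-0.12,0],
    [0,0,0,0,0.1,0,0],
    [0,0,0,0,0.1,0,0],
    [0,0,0,0,0,0.07,0],
    [0,0,0,0,0,0.02,0],
    [0,0,0,0,0,0.02,0],
    [0,0,0,0,0,0,0],
    [0,0,0,0,0,0,0],
    [0,0,0,0,0,0,0],
    [0,0,0,0,0,0,0]
  ]
}}

```text
t: 22.9
tool_pos: [0.5887, 0.1694, 0.0509]
orientation: [2.317, 2.12, 0.002]
force: [-2.1, -0.7, 7.4]
opening: 0.0005
gripper_force: 3.7
```

>>> {"name": "move_arm", "arguments": {
  "plan": [
    [0,0,0,0,0.01,0,0],
    [0,0,0,0,0.01,0,0],
    [0,0,0,0,0.01,0,0],
    [0,0,0,0,0,0,0],
    [0,0,0,0,0,0,0],
    [0,0,0,0,0,0,0],
    [0,0,0,0,0,0,0],
    [0,0,0,0,0,0,0],
    [0,0,0,0,0,0,0],
    [0,0,0,0,0,0,0]
  ]
}}

```text
t: 23.9
tool_pos: [0.5888, 0.1694, 0.0508]
orientation: [2.317, 2.121, 0.0]
force: [-4.6, -0.3, 9.9]
opening: 0.0009
gripper_force: 4.9
```

```bash
cat >> h.py <<'E'
def F(n=4):
    for _ in range(n): cam('wrist'); s=read_state(); print(round(s['t'],2),np.round(s['force'],1),np.round(s['tool_pos'],4))
E
python3 -c "from h import *
F()"
```

```text
23.95 [-4.  -0.5  9.9] [0.5888 0.1694 0.0508]
24.0 [-4.9 -1.6 10.1] [0.5888 0.1694 0.0508]
24.05 [-4.2 -0.3  9.9] [0.5888 0.1694 0.0508]
24.1 [-4.5 -0.6 10.8] [0.5888 0.1694 0.0508]
```

>>> {"name": "move_arm", "arguments": {
  "plan": [
    [0,0,0,0,0.01,0,0],
    [0,0,0,0,0.01,0,0],
    [0,0,0,0,0,0,0],
    [0,0,0,0,0,0,0],
    [0,0,0,0,0,0,0],
    [0,0,0,0,0,0,0],
    [0,0,0,0,0,0,0],
    [0,0,0,0,0,0,0],
    [0,0,0,0,0,0,0],
    [0,0,0,0,0,0,0]
  ]
}}

```text
t: 25.1
tool_pos: [0.5889, 0.1694, 0.0508]
orientation: [-2.317, -2.121, 0.001]
force: [-6.7, -1.5, 11.6]
opening: 0.0008
gripper_force: 5.7
```

```bash
python3 -c "from h import *
F()"
```

```text
25.15 [-6.8 -0.9 11.2] [0.589  0.1694 0.0508]
25.2 [-6.9 -0.6 11. ] [0.5889 0.1694 0.0508]
25.25 [-7.  -0.2 10.6] [0.5889 0.1694 0.0508]
25.3 [-6.8 -1.6 11.1] [0.5889 0.1694 0.0508]
```

>>> {"name": "move_arm", "arguments": {
  "plan": [
    [0,0,0,0,0.01,0,0],
    [0,0,0,0,0.01,0,0],
    [0,0,0,0,0,0,0],
    [0,0,0,0,0,0,0],
    [0,0,0,0,0,0,0],
    [0,0,0,0,0,0,0],
    [0,0,0,0,0,0,0],
    [0,0,0,0,0,0,0],
    [0,0,0,0,0,0,0],
    [0,0,0,0,0,0,0]
  ]
}}

```text
t: 26.3
tool_pos: [0.5893, 0.1694, 0.0508]
orientation: [-2.317, -2.121, 0.001]
force: [-8.1, -1.0, 10.9]
opening: 0.0008
gripper_force: 5.9
```

```bash
python3 -c "from h import *
F()"
```

```text
26.35 [-6.9 -0.4 12.1] [0.5893 0.1694 0.0508]
26.4 [-7.3 -0.6 11.1] [0.5893 0.1694 0.0508]
26.45 [-6.3 -1.1 11.3] [0.5893 0.1694 0.0507]
26.5 [-7.5 -0.9 11.6] [0.5893 0.1693 0.0508]
```

The drag plateaus near 7 N and the board hasn't moved since t≈19.6. By the given formula that puts the jaw at 20–28 N, so the board is home and snug. I'll leave the wheel and go to the lever.

>>> {"name": "move_arm", "arguments": {
  "plan": [
    [0,0,0,0,0,-0.3,0],
    [0,0,0,0,0,-0.6,0],
    [0,0,0,0,0,-0.7,0],
    [0,0,-1,0,0,-0.7,0],
    [0,0,-1,0,0,-0.7,0],
    [0,0,-1,0,0,0,0],
    [0,0,-1,0,0,0,0],
    [0,0,-1,0,0,0,0],
    [0,0,-1,0,0,0,0],
    [0,0,-1,0,0,0,0]
  ]
}}

```text
t: 27.5
tool_pos: [0.5901, 0.1693, 0.126]
orientation: [1.397, 2.813, 0.001]
force: [-0.6, 0.5, 0.8]
opening: 0.0004
gripper_force: 0.0
```

>>> {"name": "move_arm", "arguments": {
  "plan": [
    [0,0,-1,0,0,0,0],
    [0,0,-1,0,0,0,0],
    [0,0,-1,0,0,0,0],
    [0,0,-1,0,0,0,0],
    [0,0,-1,0,0,0,0],
    [0,0,-1,0,0,0,0],
    [0,0,-1,0,0,0,0],
    [0,0,-1,0,0,0,0],
    [0,0,0,0,0,0,0],
    [0,0,0,0,0,0,0]
  ]
}}

```text
t: 28.5
tool_pos: [0.59, 0.1693, 0.1256]
orientation: [0.144, 3.137, 0.0]
force: [0.3, -0.7, -0.2]
opening: 0.0003
gripper_force: 0.0
```

```bash
python3 - <<'E'
from h import *
y=np.radians(-5.1);u=np.array([np.cos(y),np.sin(y)]);v=np.array([-u[1],u[0]])
W=np.array([.5895,.1695])
p=W-.080*u+.045*v;print(p)
plan_to([*p,.053],np.pi/2+y)
t=edges();save(t,'t5.png',(220,125,390,235),4.6)
E
```

```text
[0.51381696 0.22143339]
turn units [ 0.    0.01 -0.03] shift units in target axes [3.221 1.805 2.904] q6 -1.283147860732665
turn units [ 1.000e-02 -0.000e+00  2.997e+01] shift units in target axes [-3.221 -1.805  2.904] q6 -1.283147860732665
28.5 [0.59001207 0.16933918 0.12559089] [ 0.27633132 -0.73581058 -0.15508967]
150 [184 184 182 183 183 183 183 183 177 154 164 117  94  94  98 115 146 150]
205 [182 182 183 183 183 177 157 169  92  62  61  68 106 170 186 187 187 188]
near [[150, 149, 149, 149, 147, 142, 142, 145, 145, 151, 170, 180], [147, 152, 143, 107, 114, 143, 144, 131, 76, 86, 134, 111]] [-0.1 -0.1 -0.4] 28.55
```

View pics/t5.png

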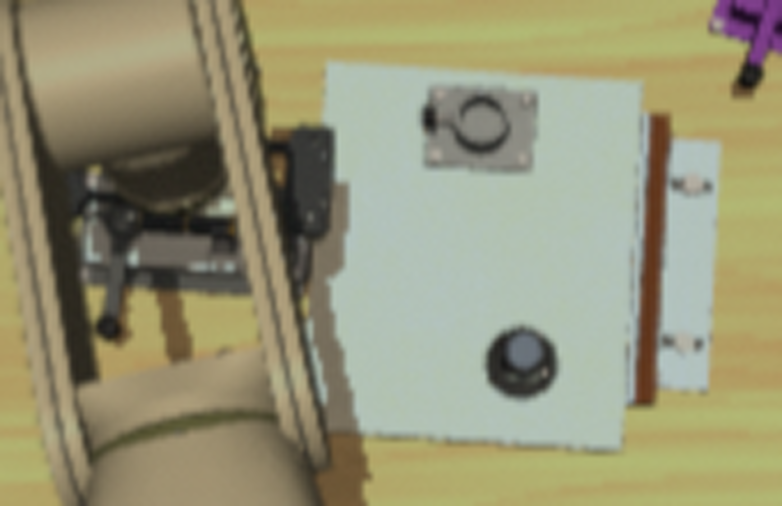

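```bash
python3 - <<'E'
from h import *
s=cam('scene');save(s,'s5.png',(230,180,310,255),8)
t=cam('top');tt=t['frame'].mean(2)
E
```

```text
(no output)
```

View pics/s5.png

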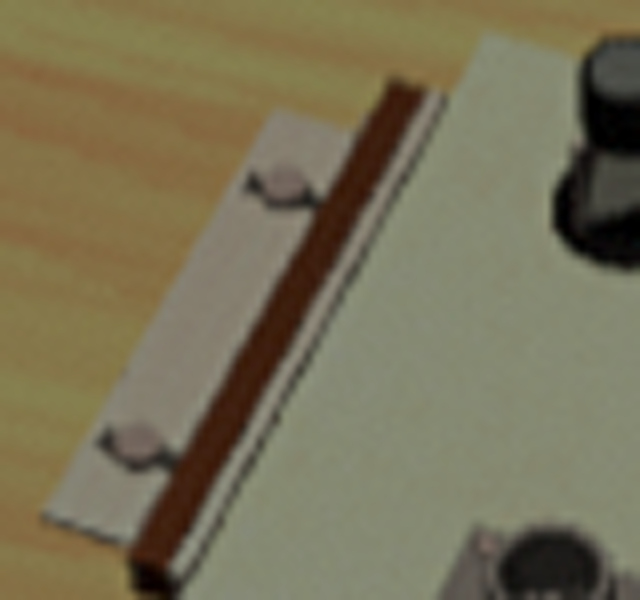

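The strip and board meet along a thin, even dark line (from about (440,100) to (185,590)), which is the exposed side of the strip, so the board is home. Next I'll move to behind the lever knob.

>>> {"name": "move_arm", "arguments": {
  "plan": [
    [0,0,0,0.7,0.4,0,0],
    [0,0,0,0.7,0.4,0,0],
    [0,0,0,0.7,0.4,0,0],
    [0,0,0,0.7,0.4,0,0],
    [0,0,0,0.42,0.2,0.4,0],
    [0,0,0,0,0,0.7,0],
    [0,0,0,0,0,0.7,0],
    [0,0,0,0,0,0.7,0],
    [0,0,0,0,0,0.4,0],
    [0,0,0,0,0,0,0]
  ]
}}

```text
t: 29.65
tool_pos: [0.512, 0.2206, 0.0501]
orientation: [-0.14, -3.135, 0.002]
force: [-1.1, -0.3, 0.1]
opening: 0.0005
gripper_force: 0.0
```

>>> {"name": "move_arm", "arguments": {
  "plan": [
    [0,0,0,0,0.05,0,0],
    [0,0,0,0,0.05,0,0],
    [0,0,0,0,0.05,0,0],
    [0,0,0,0,0.05,0,0],
    [0,0,0,0,0.05,0,0],
    [0,0,0,0,0.05,0,0],
    [0,0,0,0,0.05,0,0],
    [0,0,0,0,0,0,0],
    [0,0,0,0,0,0,0],
    [0,0,0,0,0,0,0]
  ]
}}

```text
t: 30.65
tool_pos: [0.5142, 0.23, 0.0523]
orientation: [-0.139, -3.138, -0.0]
force: [0.1, -1.0, -1.0]
opening: 0.0002
gripper_force: 0.1
```

>>> {"name": "move_arm", "arguments": {
  "plan": [
    [0,0,0.5,0.04,0.17,0,0],
    [0,0,0.5,0.04,0.17,0,0],
    [0,0,0.5,0.04,0.17,0,0],
    [0,0,0.5,0.04,0.17,0,0],
    [0,0,0.5,0.04,0.17,0,0],
    [0,0,0.5,0.04,0.17,0,0],
    [0,0,0.5,0.04,0.17,0,0],
    [0,0,0.5,0.04,0.17,0,0],
    [0,0,0.5,0.04,0.17,0,0],
    [0,0,0.5,0.04,0.17,0,0]
  ]
}}

```text
t: 31.65
tool_pos: [0.5181, 0.2728, 0.0521]
orientation: [-0.95, -2.994, 0.001]
force: [0.0, -2.6, -0.0]
opening: 0.0003
gripper_force: 0.7
```

>>> {"name": "move_arm", "arguments": {
  "plan": [
    [0,0,0.5,0.04,0.17,0,0],
    [0,0,0.5,0.04,0.17,0,0],
    [0,0,0.5,0.04,0.17,0,0],
    [0,0,0.5,0.04,0.17,0,0],
    [0,0,0.5,0.04,0.17,0,0],
    [0,0,0.5,0.04,0.17,0,0],
    [0,0,0.5,0.04,0.17,0,0],
    [0,0,0.5,0.04,0.17,0,0],
    [0,0,0.5,0.04,0.17,0,0],
    [0,0,0.5,0.04,0.17,0,0]
  ]
}}

```text
t: 32.65
tool_pos: [0.5428, 0.3079, 0.0519]
orientation: [-1.692, -2.646, 0.002]
force: [-1.5, -1.0, 0.9]
opening: 0.0001
gripper_force: 0.7
```

```bash
cat >> h.py <<'E'
def lev():
    s=read_state(); a=np.radians(-5.1);u=np.array([np.cos(a),np.sin(a)]);v=np.array([-u[1],u[0]])
    r=s['tool_pos'][:2]-(np.array([.5895,.1695])+.072*v); R=Ro.from_rotvec(s['orientation']).as_matrix()
    print('clamp-frame from pivot',r@u,r@v,'tool frame d,e',R[:2,0]@r,R[:2,1]@r,'theta',np.degrees(np.arctan2(R[:2,1]@u,R[:2,1]@v)),'force d,e',R[:,0]@s['force'],R[:,1]@s['force'],s['t'])
E
python3 -c "from h import *
lev()"
```

```text
clamp-frame from pivot -0.05882117496157544 0.061728108431608565 tool frame d,e 0.08283441409444003 -0.02021755490953175 theta 60.09750676266742 force d,e -0.27529465234625317 -1.7301813765336977 32.65
```

>>> {"name": "move_arm", "arguments": {
  "plan": [
    [0,0,0.5,0.03,0.17,0,0],
    [0,0,0.5,0.03,0.17,0,0],
    [0,0,0.5,0.03,0.17,0,0],
    [0,0,0.5,0.03,0.17,0,0],
    [0,0,0.5,0.03,0.17,0,0],
    [0,0,0.5,0.03,0.17,0,0],
    [0,0,0.5,0.03,0.17,0,0],
    [0,0,0.5,0.03,0.17,0,0],
    [0,0,0.5,0.03,0.17,0,0],
    [0,0,0,0,0,0,0]
  ]
}}

```text
t: 33.65
tool_pos: [0.5785, 0.3233, 0.052]
orientation: [-2.262, -2.18, 0.001]
force: [-0.2, 0.1, -0.4]
opening: 0.0001
gripper_force: 0.1
```

```bash
python3 -c "from h import *
lev()"
```

```text
clamp-frame from pivot -0.024606300959498697 0.08024554476977061 tool frame d,e 0.08141880234475582 -0.02039107315324723 theta 87.01282592381571 force d,e 0.08001158534452803 -0.1830722862954468 33.65
```

Small pushes now until the stop shows up in the force.

>>> {"name": "move_arm", "arguments": {
  "plan": [
    [0,0,0.5,0,0.06,0,0],
    [0,0,0,0,0.04,0,0],
    [0,0,0,0,0.04,0,0],
    [0,0,0,0,0.04,0,0],
    [0,0,0,0,0.04,0,0],
    [0,0,0,0,0.03,0,0],
    [0,0,0,0,0.03,0,0],
    [0,0,0,0,0,0,0],
    [0,0,0,0,0,0,0],
    [0,0,0,0,0,0,0]
  ]
}}

```text
t: 34.65
tool_pos: [0.5805, 0.3233, 0.0516]
orientation: [-2.309, -2.121, 0.012]
force: [-23.1, 1.1, 12.9]
opening: 0.0005
gripper_force: 11.8
```

```bash
python3 -c "from h import *
lev();edges()"
```

```text
clamp-frame from pivot -0.02267106453021743 0.0804242717585181 tool frame d,e 0.0805220607151159 -0.022321126983977715 theta 89.75159228624635 force d,e -0.8442830386399127 -23.277471438222776 34.65
150 [185 184 184 185 185 185 184 184 178 155 165 117  95  95  99 115 147 151]
205 [183 183 184 184 184 178 158 170  93  62  62  69 107 171 187 188 188 189]
near [[151, 151, 151, 151, 151, 151, 151, 152, 152, 158, 176, 183], [148, 148, 148, 149, 152, 166, 183, 185, 185, 185, 185, 184]] [-22.9   0.3  12.9] 34.7
```

The lever is at a hard stop. Backing off and retreating.

>>> {"name": "move_arm", "arguments": {
  "plan": [
    [0,0,0,0,-0.2,0,0],
    [0,0,0,0,-0.4,0,0],
    [0,0,0,0,-0.4,-0.2,0],
    [0,0,0,0,0,-0.7,0],
    [0,0,0,0,0,-0.8,0],
    [0,0,0,0,0,-1,0],
    [0,0,0,0,0,-1,0],
    [0,0,0,0,0,-1,0],
    [0,0,0,-0.5,-0.5,-0.5,0],
    [0,0,0,-0.5,-0.5,0,0]
  ]
}}

```text
t: 35.7
tool_pos: [0.5355, 0.3027, 0.1877]
orientation: [2.315, 2.12, 0.011]
force: [0.6, -0.2, 0.1]
opening: 0.0004
gripper_force: 0.0
```

>>> {"name": "move_arm", "arguments": {
  "plan": [
    [0,0,0,-0.8,-0.8,0,0],
    [0,0,0,-0.8,-0.8,0,0],
    [0,0,0,-0.8,-0.8,0,0],
    [0,0,0,-0.8,-0.8,0,0],
    [0,0,0,-0.6,0,0,0],
    [0,0,0,-0.6,0,0,0],
    [0,0,0,-0.6,0,0,0],
    [0,0,0,0,0,0,0],
    [0,0,0,0,0,0,0],
    [0,0,0,0,0,0,0]
  ]
}}

```text
t: 36.7
tool_pos: [0.4432, 0.1849, 0.1824]
orientation: [-2.318, -2.121, 0.0]
force: [0.4, 0.1, 0.1]
opening: 0.0002
gripper_force: 0.0
```

```bash
python3 - <<'E'
from h import *
t=edges();s=cam('scene');w=cam('wrist')
A=cv2.resize(t['frame'][120:230,215:385],(510,330),interpolation=3);B=cv2.resize(s['frame'][200:310,330:460],(390,330),interpolation=3)
cv2.imwrite('pics/f.png',cv2.resize(np.hstack([A,B])[...,::-1],(800,293)))
print(read_state()['tool_pos'])
E
```

```text
150 [183 183 182 183 182 183 182 182 176 153 163 117  93  93  97 114 146 149]
205 [181 181 182 182 182 176 156 168  92  62  60  68 106 169 185 186 186 187]
near [[150, 150, 150, 150, 150, 149, 149, 149, 150, 156, 175, 181], [82, 81, 80, 82, 99, 145, 180, 183, 183, 183, 183, 183]] [ 0.4 -1.4  0.2] 36.75
[0.44288247 0.18509238 0.18220666]
```

View pics/f.png

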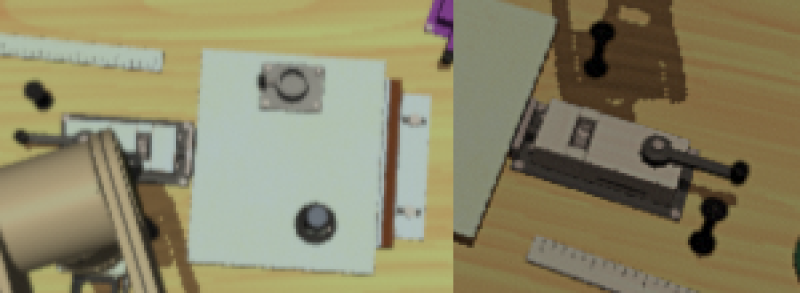

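The lever runs in line with the block (knob at (20,137) left and (738,172) right). The board sits against the fence, both spools are standing, and the arm is clear.

```bash
python3 -c "from plant import *
print(close_job())"
```

```text
the job is handed in; nothing more can be done
None
```

I rolled the jaw until the board sat home against the fence and was snug (about 20–28 N, estimated from the drag on the wheel), then swung the cam lever to its stop and handed the job in with the arm clear; fingertip load on the wheel was mostly about 10 N, at most 13 N.

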